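# Back a reel winder off by one notch

## Task

Back the reel winder's ratchet wheel off by exactly one notch with a fingertip: first lift the pawl by its thumb bar and tip it over to the back until it stays open, then push a peg of the wheel so that the top of the wheel moves one tooth towards the pawl's pivot. Finally push the thumb bar forward again so that the pawl drops fully into the next gap between the teeth. Never run the wheel forward a notch or far past the one notch, and leave the other things on the desk where they are.

Things in the scene. Friction and masses are not known exactly. Their poses are not given: they have to be found in the camera images.
- winder: Reel winder screwed to the desk, does not move. Black base plate x = -80 to +110, y = -60 to +85, z = 0 to 12 mm of this frame. Origin on the desk under the wheel's axle; z up, x from the wheel towards the pawl's pivot (the back), y along the axle to the black cheek plate (y = 22 to 28 mm, 117 mm high) and the empty white spool (y = 33 to 79 mm, 104 mm across). All is reached from above.
- wheel_axle (a point): Centre of the ratchet wheel, 85 mm above the desk; axes as winder. The steel wheel stands upright, 12 mm thick (y = -6 to +6 mm), 130 mm across its 8 teeth (45 degrees apart, 12 mm deep). Four round pegs, 10 mm thick, stand out of its -y face from y = -6 to -52 mm, on a circle of 55 mm radius, 90 degrees apart.
- top_peg (a point): A point on the axis of the peg nearest the wheel's top at the start, 34 mm out from mid-wheel (y = -34 mm of the winder). It turns with the wheel: at joint wheel = q it lies 55 mm from the axle, q - 0.198 rad from straight up (negative: to the front, -x). At the start it is 15 to 25 mm in front of the axle and 49 to 53 mm above it; one notch backward takes it over the top, 42 mm towards +x.
- wheel (a joint): Turn of the wheel, rad; grows as it goes backward (its top moves to +x, towards the pivot). At 0 a tooth's steep face meets the lowered pawl and is stopped; starts at -0.27 to -0.09 (play). One notch is 0.785; the pawl can drop fully into the next gap between 0.43 and 0.78, best near 0.6. Light friction (1.1 N at a peg); stays where it is left.
- pawl_pivot (a point): Pivot of the pawl, fixed, 45 mm behind (+x) the axle and 158 mm above the desk, hinge along y of the winder; axes as winder. Beside it, at y = 22 to 28 mm, the cheek plate reaches 162 mm above the desk (x = 33 to 63 mm).
- thumb_bar (a point): Centre of the pawl's thumb bar, a round bar 12 mm thick, 32 mm long along y of the winder, on a 5 mm stem. With the pawl down it is 45 mm in front of (-x) and 40 mm above the pivot, 198 mm above the desk. It circles the pivot at 60 mm radius, over the top; with the pawl open it is about 45 mm behind and 40 mm above the pivot.
- pawl (a joint): Angle of the pawl, rad: 0 fully down in a gap between teeth, growing as it is lifted up and over to the back; clear of the teeth above 0.25; 1.7 at its stop, fully open. Weight 60 g, no spring: let go below about 1.1 it falls shut, beyond about 1.3 it falls open and stays. Resting on top of a tooth it reads about 0.2.
- marker_a: Bystander: felt marker, 135 mm long, 17 mm thick, lying; origin under its middle, x towards the cap
- marker_b: Bystander: second felt marker, 135 mm long, 17 mm thick, lying; origin under its middle, x towards the cap
- glue_stick: Bystander: upright glue stick, 29 mm across, 95 mm tall; origin at the centre of its underside
- tape_roll: Bystander: roll of clear tape lying flat, 76 mm across, 19 mm high; origin at the centre of its underside
- stapler: Bystander: stapler, 125 x 34 mm, 45 mm high; origin at the centre of its underside
- pen_cup: Bystander: empty black pen cup, 72 mm across, 95 mm tall; origin at the centre of its underside
- calculator: Bystander: desk calculator, 130 x 80 mm, 16 mm high; origin at the centre of its underside

How it is judged:
By the outcome, as a careful person would: the job done as asked, in the order asked, and still so for the second after the job is handed in, with the robot touching nothing.
It also fails if it takes over 64 s, if anything falls off the work surface, if the arm or the gripper's body presses on something with over 40 N, if the wrist force passes 120 N, or if a joint passes its speed limit or range.

## Robot

A 7-joint arm with a two-finger parallel gripper is mounted at the origin on the work surface. World frame = base frame: x ahead of the robot, y to its left, z up, the work surface at z = 0. Lengths are in mm, angles in rad, forces in N, time in s.
With the tool pointing down it reaches from about 400 to 875 mm from the base axis. Payload 4.4 kg.
Tool frame: the origin (TCP) lies between the finger pads; the fingertips stand 22 mm ahead of it and the grasp point (between the pads) lies 3 mm ahead of it; z points along the fingers, y is the line along which they close (so a half turn about z gives the same grasp; the last joint's range is limited). The gripper opens to 85 mm and grips with 20 to 120 N. Pads are 22 mm wide; open, the fingers measure 114 mm over their backs; the gripper's body (76 mm by 85 mm) begins 54 mm behind the grasp point. The pads swing forward as they close: fully open they stand 13 mm farther back than shut.
Start: joints at [1.199, 0.628, 0.038, 1.517, -0.027, 0.996, -0.02], TCP at [195.713, -619.85, 253.313] pointing down, gripper open.
Joint ranges: [-3.06, 3.06], [-0.37, 2.12], [-1.25, 1.32], [0.18, 2.47], [-1.1, 4.24], [0.23, 1.98], [-2.94, 2.94]. Speed limits (rad/s): [2.57, 2.57, 3.14, 3.14, 3.14, 3.14, 3.14].

## Interface

Orientations are given as [roll, pitch, yaw] about the fixed x, y, z axes, in that order (R = Rz(yaw) Ry(pitch) Rx(roll)).
In Python, from cell import ctrl gives the robot as it stands.
- The arm moves only by the tool step_arm, never from a script. Its argument "plan" is a list of rows, each an object of numbers: "dx", "dy", "dz": the shift along the tool's x, y, z scaled (see below); "ax", "ay", "az": the turn, a rotation vector about the tool's x, y, z scaled (see below); "gripper": the opening, from 0 (shut) to 1 (fully open). A call has 1 to 20 rows; each row shifts and turns the commanded pose from where the row before left it, along the tool's axes as they then stand; what a row does not reach is not made up. The controller multiplies each number of a shift by 0.3 m and each number of a turn by 90 degrees. A row lasts 1/8 s, in which the tool goes at most 62.5 mm and 10.7 degrees, less where a joint would pass 70% of its speed; a pose out of reach is approached as far as the arm can. A call with a number of a shift or a turn outside -1 to 1 is refused whole. A call with a gripper value outside its range is refused whole. The fingers move at their own pace and stop on an object; the grip force is fixed at half the most. Time passes only in rows, so rows that do not move let the fingers close. It gives the time, the measured TCP pose, the force, the opening and the grip force at its end, in the units of the state.
- ctrl.read_state(): the state, without advancing time (a new reading comes with each control period).
- ctrl.get_image(name): name is "scene" or "side" or "wrist"; returns a dict with "color" (400x640x3 uint8, red, green, blue), "range_z" (400x640 float32, mm along the optical axis (not along the pixel's ray), 0 where there is no reading), "fx", "fy", "cx", "cy" (pixels), "k1" (the pictures are not rectified: a ray, as slopes to the right and down, at radius r is drawn at 1 + k1 r^2 times it, then the intrinsics apply), "T" (4x4, takes a point from camera to world coordinates); the wrist camera has in their place "T_tool_cam" (4x4, takes a point from camera to tool coordinates, whose origin is the TCP and whose axes are the flange's). Camera axes: x right, y down, z forward; pixel columns grow to the right and rows downward; lengths in mm; the calibration is good to about 2 mm. A picture is of the moment at which its call begins: read the wrist's pose just before it.
- ctrl.finish_job(): hands the job in; it is judged then, once.
The state is a dict: "clock": time; "qpos": joint angles; "qd": joint speeds; "tau": joint torques, N m; "eef_pos": TCP position; "tool_rot": TCP orientation; "force": force on the tool from outside, world axes, zero at the start; "torque": the same for the moment, N m; "width": finger opening in mm; "gripper_force": force on a finger pad.
Only numpy, scipy, OpenCV 4.12 (cv2) and the standard library are available. Lean on these libraries where they do the work, as an engineer would, in place of code of your own. Each camera call takes 0.05 s, during which the arm holds its last target. There are 200 camera calls.

## Working session

There is one attempt and no reset: what is moved stays moved. The work goes in short steps, Python scripts to look and compute and a tool call to move; the robot and the scene stay as the last step left them, time stands still between calls to the robot, and variables do not carry over. Pictures are saved under pics/ and viewed, at most 10 in all, crops included, and the job is handed in when it is done.

Besides the shell and the picture viewer there is one more tool, called after ">>>" as a command line: name --argument value ..., lists and objects as JSON in quotes. step_arm: Moves the arm, as the interface text tells. Shifts and turns lie within -1 to 1; 1 stands for 0.3 m of shift or 90 degrees of turn. Its arguments: {"type":"object","properties":{"plan":{"type":"array"}},"required":["plan"]}

```bash
ls; mkdir -p pics
cat > h.py <<'E'
import numpy as np, cv2
from cell import ctrl
def snap(n,f):
    im=ctrl.get_image(n); cv2.imwrite(f'pics/{f}.png',im['color'][:,:,::-1]); np.savez(f'pics/{f}.npz',**im); return im
def cloud(im,T=None):
    T=im['T'] if T is None else T
    v,u=np.mgrid[:400,:640]
    K=np.array([[im['fx'],0,im['cx']],[0,im['fy'],im['cy']],[0,0,1]],float)
    p=cv2.undistortPoints(np.stack([u,v],-1).reshape(-1,1,2).astype(float),K,np.array([float(im['k1']),0,0,0])).reshape(400,640,2)
    z=im['range_z'][...,None].astype(float)
    P=np.concatenate([p*z,z],-1)
    W=P@T[:3,:3].T+T[:3,3]; W[z[...,0]==0]=np.nan
    return W
E
python3 - <<'E'
from h import *
s=ctrl.read_state(); print({k:np.round(v,3) for k,v in s.items()})
a=snap('scene','scene0'); b=snap('side','side0')
for i in(a,b): print(i['T'].round(3),i['fx'],i['k1'])
c=np.vstack([a['color'],b['color']])
cv2.imwrite('pics/both.png',cv2.resize(c,(480,600))[:,:,::-1])
E
```

```text
pics
{'clock': np.float64(0.0), 'qpos': array([ 1.199,  0.629,  0.038,  1.518, -0.027,  0.996, -0.02 ]), 'qd': array([ 0.002,  0.   , -0.001,  0.001,  0.   ,  0.   ,  0.002]), 'tau': array([ 2.0000e-03, -5.6340e+01,  1.2260e+00, -1.9345e+01,  1.1000e-02,
        1.0000e-02, -0.0000e+00]), 'eef_pos': array([ 195.543, -619.27 ,  252.383]), 'tool_rot': array([-3.14 ,  0.   ,  0.306]), 'force': array([ 1.156, -0.694, -0.051]), 'torque': array([ 0.001,  0.012, -0.002]), 'gripper_force': np.float64(0.0), 'width': np.float64(85.563)}
[[-7.50000e-01  5.73000e-01 -3.31000e-01  8.28034e+02]
 [ 6.62000e-01  6.55000e-01 -3.64000e-01  3.30229e+02]
 [ 8.00000e-03 -4.92000e-01 -8.70000e-01  8.17422e+02]
 [ 0.00000e+00  0.00000e+00  0.00000e+00  1.00000e+00]] 377.288821015309 0.024302459510635227
[[-8.35000e-01 -3.18000e-01  4.49000e-01  9.64800e+01]
 [-5.50000e-01  4.57000e-01 -6.99000e-01  7.43449e+02]
 [ 1.70000e-02 -8.31000e-01 -5.56000e-01  7.08925e+02]
 [ 0.00000e+00  0.00000e+00  0.00000e+00  1.00000e+00]] 475.842109070932 -0.14148205046627008
```

View pics/scene0.png

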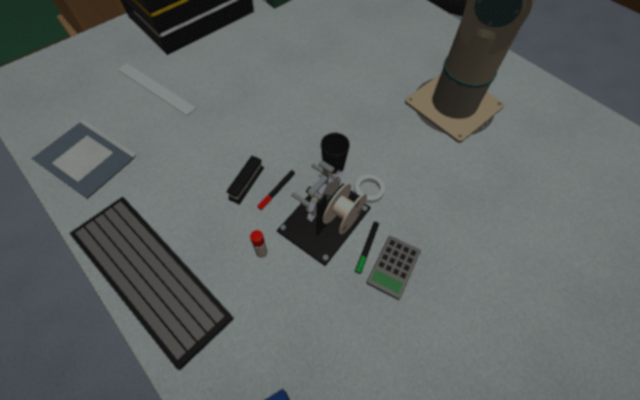

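View pics/side0.png

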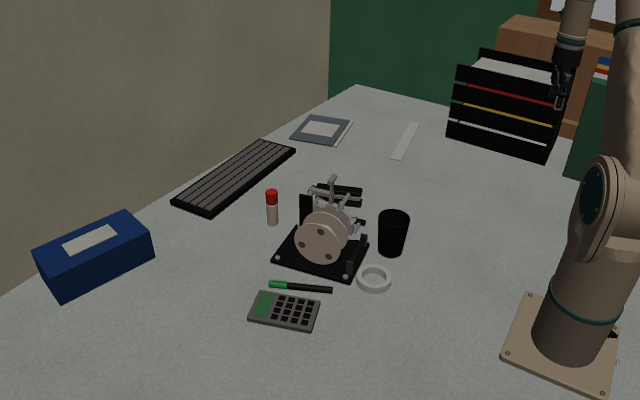

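The scene view shows the winder near (325,215), with its spool at (345,208). In the side view the winder is near (322,235), with the thumb bar up at about (332,180). I'll fit the base plate and enlarge both views.

Run:
```python
from h import *
C={}
for f in('scene0','side0'):
    im=dict(np.load(f'pics/{f}.npz')); C[f]=W=cloud(im)
    pts={'scene0':[(325,215),(278,229),(325,263),(369,208),(258,245),(335,145),(370,187)],'side0':[(322,235),(272,258),(352,280),(272,205),(392,230)]}[f]
    for u,v in pts: print(f,u,v,W[v,u].round(0))
a=cv2.imread('pics/scene0.png')[130:280,240:390]; b=cv2.imread('pics/side0.png')[165:295,260:390]
cv2.imwrite('pics/crop.png',np.hstack([cv2.resize(a,(400,400),interpolation=cv2.INTER_CUBIC),cv2.resize(b,(400,400),interpolation=cv2.INTER_CUBIC)]))
P=np.vstack([C['scene0'].reshape(-1,3),C['side0'].reshape(-1,3)])
c=C['scene0'][215,325]
m=(np.hypot(P[:,0]-c[0],P[:,1]-c[1])<160)&(P[:,2]>7)&(P[:,2]<16)
# dark filter
col=np.vstack([np.load(f'pics/{f}.npz')['color'].reshape(-1,3) for f in C]).max(1)
q=P[m&(col<60)]; print(len(q)); r=cv2.minAreaRect(q[:,:2].astype(np.float32)); print(r, cv2.boxPoints(r))
```

```text
scene0 325 215 [562.  63. 102.]
scene0 278 229 [638. -16.  13.]
scene0 325 263 [610. 119.  10.]
scene0 369 208 [436.  85.  13.]
scene0 258 245 [708.  12.  75.]
scene0 335 145 [391. -88.  55.]
scene0 370 187 [383.  40.  -1.]
side0 322 235 [495.  94. 115.]
side0 272 258 [610. 117.  13.]
side0 352 280 [430.  73.   9.]
side0 272 205 [690.  10.  65.]
side0 392 230 [398. -36.  87.]
4284
((524.34326171875, 85.9031753540039), (192.02566528320312, 251.91712951660156), 11.540224075317383) [[405.07263  190.1075  ]
 [455.4701   -56.717   ]
 [643.6139   -18.301147]
 [593.21643  228.52335 ]]
```

View pics/crop.png

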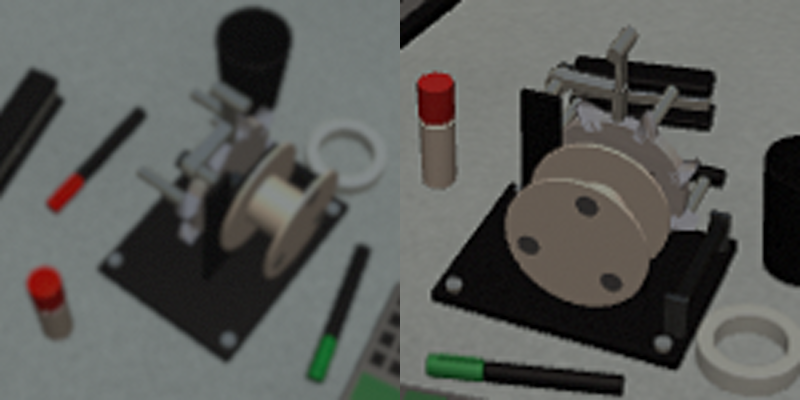

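The crops put the thumb bar at about (235,90) in the left one and (625,45) in the right one. The tall cheek plate is away from the robot, so winder +x is roughly world +x. The fit gives an origin of about (522,18) and a yaw of about 11.5°. I'll go above and look with the wrist camera.

```bash
cat >> h.py <<'E'
from scipy.spatial.transform import Rotation as Ro
def Rw(yaw): return Ro.from_euler('z',yaw).as_matrix()
O=np.array([522,18,0.]);YAW=np.radians(11.5)
def toW(p): return Rw(YAW)@np.array(p,float)+O
def toL(p): return (np.asarray(p)-O)@Rw(YAW)
def step(p_world,rot=None):
    s=ctrl.read_state(); R=Ro.from_euler('xyz',s['tool_rot']).as_matrix()
    d=R.T@(np.array(p_world)-s['eef_pos']); print('shift units',(d/300).round(3),'rows>=',np.linalg.norm(d)/62.5)
    if rot is not None:
        rv=Ro.from_matrix(R.T@rot).as_rotvec(degrees=True); print('turn units',(rv/90).round(3),'rows>=',np.linalg.norm(rv)/10.7)
E
python3 - <<'E'
from h import *
step(toW([-60,-10,380]),Ro.from_euler('xyz',[np.pi,0,YAW]).as_matrix())
print(ctrl.get_image('wrist')['T_tool_cam'].round(3))
E
```

```text
shift units [ 1.475 -1.687 -0.422] rows>= 10.94456481468647
turn units [-0.001  0.     0.067] rows>= 0.5629016013763853
[[-0.00000e+00 -9.45000e-01 -3.27000e-01  8.46990e+01]
 [ 1.00000e+00  0.00000e+00 -0.00000e+00  5.10000e-02]
 [ 0.00000e+00 -3.27000e-01  9.45000e-01 -1.20361e+02]
 [ 0.00000e+00  0.00000e+00  0.00000e+00  1.00000e+00]]
```

>>> step_arm --plan '[{"dz": -0.14,"gripper": 0},{"dz": -0.14,"gripper": 0},{"dx": 0.109,"dy": -0.104,"dz": -0.14,"gripper": 0},{"dx": 0.109,"dy": -0.104,"gripper": 0},{"dx": 0.109,"dy": -0.104,"gripper": 0},{"dx": 0.109,"dy": -0.104,"gripper": 0},{"dx": 0.109,"dy": -0.104,"gripper": 0},{"dx": 0.109,"dy": -0.104,"gripper": 0},{"dx": 0.109,"dy": -0.104,"gripper": 0},{"dx": 0.109,"dy": -0.104,"gripper": 0},{"dx": 0.109,"dy": -0.104,"gripper": 0},{"dx": 0.109,"dy": -0.104,"gripper": 0},{"dx": 0.109,"dy": -0.104,"gripper": 0},{"dx": 0.109,"dy": -0.104,"gripper": 0},{"dx": 0.109,"dy": -0.104,"gripper": 0},{"dx": 0.109,"dy": -0.104,"gripper": 0},{"dx": 0.109,"dy": -0.104,"gripper": 0},{"dx": 0.109,"dy": -0.104,"gripper": 0},{"az": 0.067,"gripper": 0},{"gripper": 0}]'

```text
invalid input
```

```bash
cat >> h.py <<'E'
def wrist(f):
    s=ctrl.read_state(); im=snap('wrist',f)
    Tt=np.eye(4); Tt[:3,:3]=Ro.from_euler('xyz',s['tool_rot']).as_matrix(); Tt[:3,3]=s['eef_pos']
    W=cloud(im,Tt@im['T_tool_cam']); np.save(f'pics/{f}_W.npy',W); return W,s
E
python3 - <<'E'
from h import *
W,s=wrist('w1'); print(s['eef_pos'],s['tool_rot'],s['width'],s['clock'])
L=toL(W)
# bar candidates: highest points above 185
for lo,hi in((188,215),(150,185),(125,145)):
    m=(L[...,2]>lo)&(L[...,2]<hi)&(abs(L[...,0])<120)&(abs(L[...,1])<100)
    v,u=np.where(m); print(lo,m.sum(),L[m].min(0).round(0) if m.any() else'',L[m].max(0).round(0) if m.any() else'',np.median(L[m],0).round(1), u.min(),u.max(),v.min(),v.max())
E
```

```text
[ 195.59108463 -619.42491674  252.63054358] [-3.14017899e+00  4.88971147e-07  3.05810325e-01] 85.18334713584785 0.15
  return _methods._mean(a, axis=axis, dtype=dtype,
  ret = um.true_divide(
Traceback (most recent call last):
ValueError: zero-size array to reduction operation minimum which has no identity
```

View pics/w1.png

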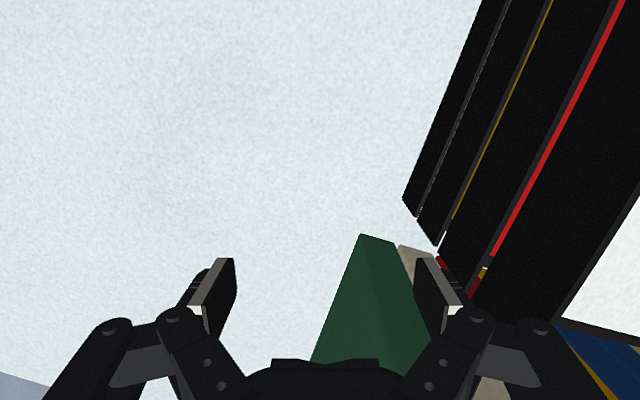

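The arm did not move: the picture still shows the start, with the letter tray at the right. The plan was rejected as invalid, so I'll try rows with every field given.

>>> step_arm --plan '[{"dx": 0,"dy": 0,"dz": -0.14,"ax": 0,"ay": 0,"az": 0,"gripper": 0},{"dx": 0,"dy": 0,"dz": -0.14,"ax": 0,"ay": 0,"az": 0,"gripper": 0},{"dx": 0.109,"dy": -0.104,"dz": -0.14,"ax": 0,"ay": 0,"az": 0,"gripper": 0},{"dx": 0.109,"dy": -0.104,"dz": 0,"ax": 0,"ay": 0,"az": 0,"gripper": 0},{"dx": 0.109,"dy": -0.104,"dz": 0,"ax": 0,"ay": 0,"az": 0,"gripper": 0},{"dx": 0.109,"dy": -0.104,"dz": 0,"ax": 0,"ay": 0,"az": 0,"gripper": 0},{"dx": 0.109,"dy": -0.104,"dz": 0,"ax": 0,"ay": 0,"az": 0,"gripper": 0},{"dx": 0.109,"dy": -0.104,"dz": 0,"ax": 0,"ay": 0,"az": 0,"gripper": 0},{"dx": 0.109,"dy": -0.104,"dz": 0,"ax": 0,"ay": 0,"az": 0,"gripper": 0},{"dx": 0.109,"dy": -0.104,"dz": 0,"ax": 0,"ay": 0,"az": 0,"gripper": 0},{"dx": 0.109,"dy": -0.104,"dz": 0,"ax": 0,"ay": 0,"az": 0,"gripper": 0},{"dx": 0.109,"dy": -0.104,"dz": 0,"ax": 0,"ay": 0,"az": 0,"gripper": 0},{"dx": 0.109,"dy": -0.104,"dz": 0,"ax": 0,"ay": 0,"az": 0,"gripper": 0},{"dx": 0.109,"dy": -0.104,"dz": 0,"ax": 0,"ay": 0,"az": 0,"gripper": 0},{"dx": 0.109,"dy": -0.104,"dz": 0,"ax": 0,"ay": 0,"az": 0,"gripper": 0},{"dx": 0.109,"dy": -0.104,"dz": 0,"ax": 0,"ay": 0,"az": 0,"gripper": 0},{"dx": 0.109,"dy": -0.104,"dz": 0,"ax": 0,"ay": 0,"az": 0,"gripper": 0},{"dx": 0.109,"dy": -0.104,"dz": 0,"ax": 0,"ay": 0,"az": 0,"gripper": 0},{"dx": 0,"dy": 0,"dz": 0,"ax": 0,"ay": 0,"az": 0.067,"gripper": 0},{"dx": 0,"dy": 0,"dz": 0,"ax": 0,"ay": 0,"az": 0,"gripper": 0}]'

```text
clock: 2.7
eef_pos: [544.2, 13.9, 379.0]
tool_rot: [3.141, 0.001, 0.202]
force: [0.4, -0.5, 0.2]
width: 0.5
gripper_force: 0.0
```

Run:
```python
from h import *
W,s=wrist('w2')
L=toL(W)
for lo,hi in((188,215),(150,185),(125,145)):
    m=(L[...,2]>lo)&(L[...,2]<hi)&(abs(L[...,0])<120)&(abs(L[...,1])<100)
    if not m.any(): continue
    v,u=np.where(m); print(lo,m.sum(),L[m].min(0).round(0),L[m].max(0).round(0),np.median(L[m],0).round(1), u.min(),u.max(),v.min(),v.max())
```

```text
188 382 [ -3. -15. 195.] [  8.  16. 205.] [  4.1   0.6 202.6] 300 331 189 200
150 972 [  4. -11. 151.] [ 65.  29. 184.] [ 42.4   3.1 164.9] 290 327 126 188
125 707 [-31. -51. 125.] [ 65.  80. 145.] [-10.8  33.6 135.7] 251 360 124 201
```

View pics/w2.png

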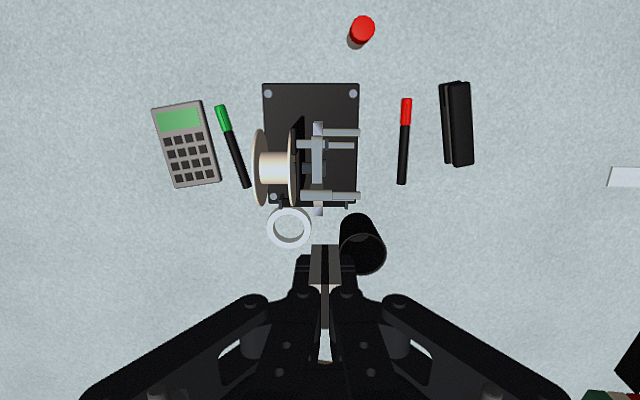

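The picture shows the thumb bar across at about (316,195), the pegs at right at (345,132), (340,146) and (335,195), and the fingers pointing at (325,245). I'll refine the frame from the bar and the pegs, and plan the first push.

```bash
sed -i 's/O=np.array(\[522,18/O=np.array([524,19/' h.py
python3 - <<'E'
from h import *
W=np.load('pics/w2_W.npy'); L=toL(W)
m=(L[...,2]>188)&(L[...,2]<215)&(abs(L[...,0])<30); p=L[m]
print('bar dir',np.polyfit(p[:,1],p[:,0],1), 'bar x pct',np.percentile(p[:,0],[2,50,98]),'y',np.percentile(p[:,1],[2,98]), 'z',np.percentile(p[:,2],[50,98]))
for lo,hi in((-48,-32),(-30,-18)):
    m=(L[...,1]<hi)&(L[...,1]>lo)&(L[...,2]>40)&(abs(L[...,0])<80); p=L[m]
    for x0,x1 in((-45,10),(10,80),(-80,-45)):
        q=p[(p[:,0]>x0)&(p[:,0]<x1)]
        if len(q)>5: print(lo,len(q),np.percentile(q,[2,50,98],axis=0).round(1).tolist())
step(toW([-45,0,230]))
E
```

```text
bar dir [-0.00155803  1.48993932] bar x pct [-4.66957933  1.98160348  6.03275644] y [-15.41552772  15.38908904] z [202.55040251 204.67059533]
-48 189 [[-26.8, -47.0, 134.1], [-17.6, -39.8, 140.2], [10.0, -32.6, 427.2]]
-48 5568 [[10.9, -47.7, 401.9], [27.6, -41.8, 419.8], [33.5, -32.4, 438.9]]
-48 66 [[-76.0, -45.8, 40.2], [-67.6, -39.9, 45.0], [-53.0, -33.1, 68.1]]
-30 90 [[-26.8, -29.0, 133.5], [-20.4, -23.5, 139.3], [-17.0, -18.0, 141.0]]
-30 3985 [[25.4, -29.7, 112.3], [36.0, -22.2, 431.1], [40.1, -18.1, 449.1]]
-30 46 [[-73.1, -30.0, 40.0], [-67.0, -23.8, 41.4], [-53.3, -19.1, 67.2]]
shift units [-0.212 -0.032  0.497] rows>= 2.598412581240879
```

>>> step_arm --plan '[{"dx": -0.053,"dy": -0.008,"dz": 0.124,"ax": 0,"ay": 0,"az": 0,"gripper": 0},{"dx": -0.053,"dy": -0.008,"dz": 0.124,"ax": 0,"ay": 0,"az": 0,"gripper": 0},{"dx": -0.053,"dy": -0.008,"dz": 0.124,"ax": 0,"ay": 0,"az": 0,"gripper": 0},{"dx": -0.053,"dy": -0.008,"dz": 0.124,"ax": 0,"ay": 0,"az": 0,"gripper": 0},{"dx": 0,"dy": 0,"dz": 0.077,"ax": 0,"ay": 0,"az": 0,"gripper": 0},{"dx": 0.07,"dy": 0,"dz": 0,"ax": 0,"ay": 0,"az": 0,"gripper": 0},{"dx": 0,"dy": 0,"dz": 0,"ax": 0,"ay": 0,"az": 0,"gripper": 0}]'

```text
clock: 3.62
eef_pos: [501.8, 14.2, 207.5]
tool_rot: [3.142, -0.001, 0.201]
force: [-0.3, -0.7, 0.7]
width: -0.2
gripper_force: 0.0
```

Run:
```python
from h import *
W,s=wrist('w3'); print(toL(s['eef_pos']).round(1),s['force'])
```

```text
[-22.7  -0.3 207.5] [-0.29398163 -0.73616411  0.69976275]
```

View pics/w3.png

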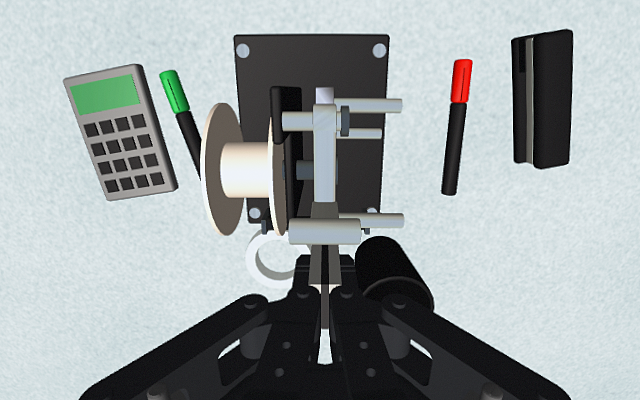

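The bar is at (325,231), centred on the finger pads just in front of it at (325,250). Now I'll push along the bar's arc.

>>> step_arm --plan '[{"dx": 0.019,"dy": 0,"dz": 0,"ax": 0,"ay": 0,"az": 0,"gripper": 0},{"dx": 0.031,"dy": 0,"dz": -0.028,"ax": 0,"ay": 0,"az": 0,"gripper": 0},{"dx": 0.039,"dy": 0,"dz": -0.023,"ax": 0,"ay": 0,"az": 0,"gripper": 0},{"dx": 0.043,"dy": 0,"dz": -0.013,"ax": 0,"ay": 0,"az": 0,"gripper": 0},{"dx": 0.045,"dy": 0,"dz": -0.003,"ax": 0,"ay": 0,"az": 0,"gripper": 0},{"dx": 0.045,"dy": 0,"dz": 0.007,"ax": 0,"ay": 0,"az": 0,"gripper": 0},{"dx": 0.042,"dy": 0,"dz": 0.01,"ax": 0,"ay": 0,"az": 0,"gripper": 0},{"dx": 0.02,"dy": 0,"dz": 0,"ax": 0,"ay": 0,"az": 0,"gripper": 0},{"dx": 0,"dy": 0,"dz": 0,"ax": 0,"ay": 0,"az": 0,"gripper": 0},{"dx": 0,"dy": 0,"dz": 0,"ax": 0,"ay": 0,"az": 0,"gripper": 0}]'

```text
clock: 4.92
eef_pos: [589.9, 32.6, 226.0]
tool_rot: [3.141, -0.013, 0.201]
force: [3.8, -0.0, 9.4]
width: -0.1
gripper_force: 5.0
```

Run:
```python
from h import *
W,s=wrist('w4'); print(toL(s['eef_pos']).round(1),s['force'])
L=toL(W)
m=(L[...,2]>175)&(L[...,2]<225)&(L[...,0]>30)&(L[...,0]<120)&(abs(L[...,1])<25)
v,u=np.where(m); p=L[m]; print(len(p),np.percentile(p,[2,50,98],axis=0).round(0).tolist())
a=cloud(snap('side','s4')); La=toL(a); m=(La[...,2]>180)&(La[...,2]<230)&(La[...,0]>60)&(La[...,0]<120)&(abs(La[...,1])<25);p=La[m]; print(len(p),np.percentile(p,[2,50,98],axis=0).round(0).tolist() if len(p) else '')
```

```text
[6.73e+01 2.00e-01 2.26e+02] [ 3.78605841 -0.01021136  9.39664363]
2907 [[74.0, -15.0, 198.0], [85.0, 0.0, 204.0], [96.0, 15.0, 224.0]]
144 [[61.0, -12.0, 197.0], [75.0, 9.0, 205.0], [93.0, 16.0, 229.0]]
```

The bar is now at x≈85–90 and z≈198–204, so the pawl is open. The fingertip rests on something with about 9 N, so I'll lift off and look.

>>> step_arm --plan '[{"dx": 0,"dy": 0,"dz": -0.05,"ax": 0,"ay": 0,"az": 0,"gripper": 0},{"dx": -0.05,"dy": 0,"dz": -0.15,"ax": 0,"ay": 0,"az": 0,"gripper": 0},{"dx": -0.15,"dy": 0,"dz": -0.1,"ax": 0,"ay": 0,"az": 0,"gripper": 0},{"dx": 0,"dy": 0,"dz": 0,"ax": 0,"ay": 0,"az": 0,"gripper": 0}]'

```text
clock: 5.52
eef_pos: [524.7, 19.3, 315.6]
tool_rot: [3.14, -0.004, 0.2]
force: [1.0, -0.0, -1.1]
width: 0.1
gripper_force: 0.0
```

Run:
```python
from h import *
W,s=wrist('w5'); print(toL(s['eef_pos']).round(1),s['force'],s['tool_rot'])
L=toL(W)
m=(L[...,2]>165)&(L[...,2]<235)&(L[...,0]>-20)&(L[...,0]<120)&(abs(L[...,1])<25)
p=L[m]
for x in range(-20,120,10):
    q=p[(p[:,0]>=x)&(p[:,0]<x+10)]
    if len(q)>3: print(x,len(q),np.percentile(q[:,1:],[2,98],axis=0).round(0).tolist())
m=(L[...,1]<-18)&(L[...,1]>-50)&(L[...,2]>120)&(L[...,2]<160)&(abs(L[...,0])<60); p=L[m]
print('peg',len(p),np.percentile(p,[2,50,98],axis=0).round(1).tolist())
```

```text
[8.000e-01 1.000e-01 3.156e+02] [ 0.99256034 -0.04248437 -1.11679918] [ 3.14039094 -0.00390767  0.20004784]
30 158 [[-5.0, 207.0], [6.0, 210.0]]
40 258 [[-12.0, 165.0], [6.0, 209.0]]
50 236 [[-6.0, 203.0], [6.0, 208.0]]
60 272 [[-7.0, 201.0], [7.0, 205.0]]
70 297 [[-7.0, 200.0], [7.0, 203.0]]
80 523 [[-15.0, 199.0], [15.0, 204.0]]
90 412 [[-15.0, 198.0], [15.0, 204.0]]
peg 319 [[-26.5, -49.5, 135.5], [-20.5, -33.8, 139.2], [-16.8, -18.5, 141.3]]
```

View pics/w5.png

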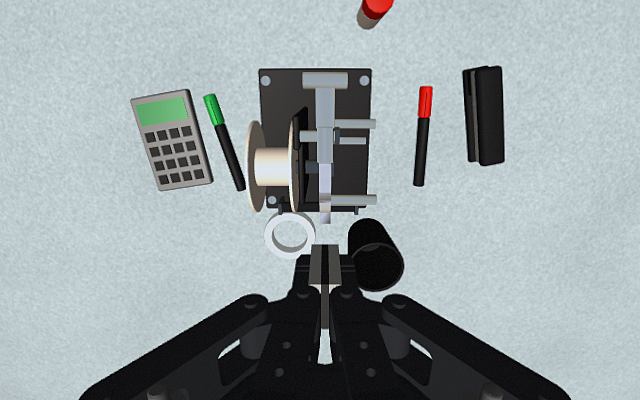

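The picture shows the pawl open, with its bar at (325,79), its tip at (324,215), and the top peg at (352,200) unchanged (x≈-22, z≈136, so q≈-0.21). The open pawl stands up to z=210. I'll tilt the tool 25° away from it and come down in front of the peg.

>>> step_arm --plan '[{"dx": -0.052,"dy": 0.046,"dz": 0.112,"ax": 0,"ay": 0,"az": 0,"gripper": 0},{"dx": -0.052,"dy": 0.046,"dz": 0.112,"ax": 0,"ay": 0,"az": 0,"gripper": 0},{"dx": -0.052,"dy": 0.046,"dz": 0.112,"ax": 0,"ay": 0,"az": 0,"gripper": 0},{"dx": 0,"dy": 0,"dz": 0,"ax": 0.093,"ay": 0,"az": 0,"gripper": 0},{"dx": 0,"dy": 0,"dz": 0,"ax": 0.093,"ay": 0,"az": 0,"gripper": 0},{"dx": 0,"dy": 0,"dz": 0,"ax": 0.093,"ay": 0,"az": 0,"gripper": 0},{"dx": 0,"dy": 0,"dz": 0,"ax": 0,"ay": 0,"az": 0,"gripper": 0}]'

```text
clock: 6.45
eef_pos: [488.6, -33.7, 209.5]
tool_rot: [-2.703, 0.002, 0.193]
force: [0.1, 0.2, -0.4]
width: 0.1
gripper_force: 0.0
```

Run:
```python
from h import *
s=ctrl.read_state(); R=Ro.from_euler('xyz',s['tool_rot']).as_matrix()
print(toL(s['eef_pos']).round(1),s['force'],(Rw(YAW).T@R).round(3),s['qpos'].round(2))
step(toW([-46,-41,144]))
```

```text
[-45.2 -44.5 209.5] [ 0.07839283  0.17159457 -0.38796988] [[ 1.    -0.007  0.001]
 [-0.007 -0.905  0.425]
 [-0.002 -0.425 -0.905]] [ 0.56  0.61 -0.44  1.88 -0.21  0.87 -1.06]
shift units [-0.002  0.082  0.203] rows>= 1.0488504270685959
```

>>> step_arm --plan '[{"dx": 0,"dy": 0.041,"dz": 0.101,"ax": 0,"ay": 0,"az": 0,"gripper": 0},{"dx": 0,"dy": 0.041,"dz": 0.101,"ax": 0,"ay": 0,"az": 0,"gripper": 0},{"dx": 0,"dy": 0,"dz": 0,"ax": 0,"ay": 0,"az": 0,"gripper": 0},{"dx": 0.015,"dy": 0,"dz": 0,"ax": 0,"ay": 0,"az": 0,"gripper": 0},{"dx": 0.015,"dy": 0,"dz": 0,"ax": 0,"ay": 0,"az": 0,"gripper": 0},{"dx": 0.02,"dy": 0,"dz": 0,"ax": 0,"ay": 0,"az": 0,"gripper": 0},{"dx": 0.02,"dy": 0,"dz": 0,"ax": 0,"ay": 0,"az": 0,"gripper": 0},{"dx": 0.02,"dy": 0,"dz": 0,"ax": 0,"ay": 0,"az": 0,"gripper": 0},{"dx": 0.02,"dy": 0,"dz": 0,"ax": 0,"ay": 0,"az": 0,"gripper": 0},{"dx": 0.015,"dy": 0,"dz": 0,"ax": 0,"ay": 0,"az": 0,"gripper": 0},{"dx": 0.01,"dy": 0,"dz": 0,"ax": 0,"ay": 0,"az": 0,"gripper": 0},{"dx": 0,"dy": 0,"dz": 0,"ax": 0,"ay": 0,"az": 0,"gripper": 0}]'

```text
clock: 7.95
eef_pos: [527.2, -18.7, 146.2]
tool_rot: [-2.703, -0.001, 0.2]
force: [-0.3, 0.2, 0.5]
width: -0.2
gripper_force: 0.0
```

Run:
```python
from h import *
W,s=wrist('w6'); print(toL(s['eef_pos']).round(1),s['force'])
for n,A in(('w',W),('sc',cloud(snap('scene','c6')))):
    L=toL(A)
    m=(L[...,1]<-10)&(L[...,1]>-54)&(L[...,2]>125)&(L[...,2]<150)&(abs(L[...,0])<60); p=L[m]
    if len(p): 
        print(n,len(p),np.percentile(p,[2,50,98],axis=0).round(1).tolist())
        q=p[p[:,0]>np.percentile(p[:,0],70)]; print(np.median(q,0))
```

```text
[ -4.4 -37.6 146.2] [-0.34596607  0.17020913  0.51543443]
w 2936 [[2.5, -52.2, 135.9], [12.0, -35.9, 142.6], [17.1, -11.5, 149.4]]
[ 16.26493766 -33.11821114 140.68818163]
sc 85 [[-11.4, -52.4, 133.2], [10.9, -35.7, 143.7], [16.5, -10.3, 149.0]]
[ 15.11631178 -36.66680484 141.84967062]
```

View pics/w6.png

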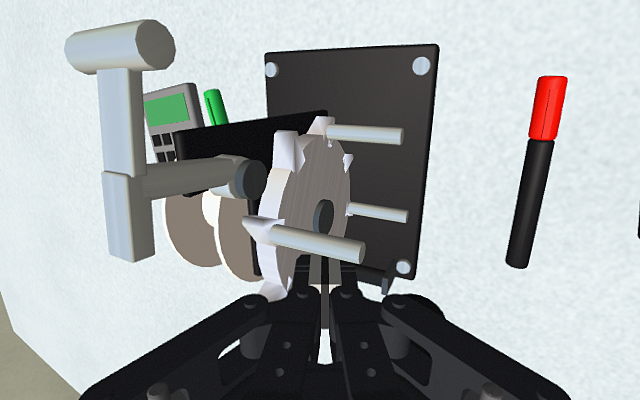

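The peg at (318,243) has come over the top. Its centre is at x≈12, so q≈0.42. It needs about 9 mm more to reach 0.6.

>>> step_arm --plan '[{"dx": 0.012,"dy": 0,"dz": 0,"ax": 0,"ay": 0,"az": 0,"gripper": 0},{"dx": 0.012,"dy": 0,"dz": 0,"ax": 0,"ay": 0,"az": 0,"gripper": 0},{"dx": 0.007,"dy": 0,"dz": 0,"ax": 0,"ay": 0,"az": 0,"gripper": 0},{"dx": 0,"dy": 0,"dz": 0,"ax": 0,"ay": 0,"az": 0,"gripper": 0}]'

```text
clock: 8.55
eef_pos: [536.1, -16.8, 146.3]
tool_rot: [-2.703, -0.0, 0.201]
force: [-1.1, -0.7, -0.9]
width: -0.2
gripper_force: 0.4
```

Run:
```python
from h import *
W,s=wrist('w7'); print(toL(s['eef_pos']).round(1),s['force'])
L=toL(W)
m=(L[...,1]<-10)&(L[...,1]>-54)&(L[...,2]>125)&(L[...,2]<150)&(abs(L[...,0])<60); p=L[m]
print(len(p),np.percentile(p,[2,50,98],axis=0).round(1).tolist())
```

```text
[  4.8 -37.5 146.3] [-1.08497291 -0.69257087 -0.89232844]
3017 [[11.6, -52.2, 133.2], [20.4, -36.1, 140.0], [26.1, -11.8, 149.4]]
```

The peg centre is now at x≈21, so q≈0.59, which is on target. I'll back off, lift away, straighten the tool and go behind the bar.

>>> step_arm --plan '[{"dx": -0.04,"dy": 0,"dz": 0,"ax": 0,"ay": 0,"az": 0,"gripper": 0},{"dx": 0,"dy": 0,"dz": -0.1,"ax": 0,"ay": 0,"az": 0,"gripper": 0},{"dx": 0,"dy": 0,"dz": -0.15,"ax": 0,"ay": 0,"az": 0,"gripper": 0},{"dx": 0,"dy": 0,"dz": -0.15,"ax": 0,"ay": 0,"az": 0,"gripper": 0},{"dx": 0,"dy": 0,"dz": -0.15,"ax": 0,"ay": 0,"az": 0,"gripper": 0},{"dx": 0,"dy": 0,"dz": 0,"ax": -0.093,"ay": 0,"az": 0,"gripper": 0},{"dx": 0,"dy": 0,"dz": 0,"ax": -0.093,"ay": 0,"az": 0,"gripper": 0},{"dx": 0,"dy": 0,"dz": 0,"ax": -0.093,"ay": 0,"az": 0,"gripper": 0},{"dx": 0,"dy": 0,"dz": 0,"ax": 0,"ay": 0,"az": 0,"gripper": 0}]'

```text
clock: 9.72
eef_pos: [537.5, -84.3, 296.6]
tool_rot: [-3.14, -0.001, 0.207]
force: [-0.2, 0.2, -0.1]
width: 0.2
gripper_force: 0.0
```

Run:
```python
from h import *
W,s=wrist('w8'); print(toL(s['eef_pos']).round(1),s['tool_rot'].round(3),s['force'].round(1))
L=toL(W)
m=(L[...,1]<-10)&(L[...,1]>-54)&(L[...,2]>125)&(L[...,2]<150)&(abs(L[...,0])<60); p=L[m]
print('peg',len(p),np.percentile(p,[2,50,98],axis=0).round(1).tolist())
m=(L[...,2]>190)&(L[...,2]<235)&(L[...,0]>80)&(L[...,0]<120)&(abs(L[...,1])<25);p=L[m]
print('bar',len(p),np.percentile(p,[2,50,98],axis=0).round(1).tolist())
step(toW([126,0,275]));
```

```text
[  -7.3 -104.   296.6] [-3.14e+00 -1.00e-03  2.07e-01] [-0.2  0.2 -0.1]
peg 528 [[17.3, -51.9, 135.1], [22.2, -31.5, 139.7], [26.1, -11.0, 141.6]]
bar 1156 [[80.8, -16.3, 195.8], [89.4, -1.7, 201.8], [96.0, 14.8, 204.1]]
shift units [ 0.447 -0.353  0.071] rows>= 2.7540946976161695
```

>>> step_arm --plan '[{"dx": 0.112,"dy": -0.088,"dz": 0.018,"ax": 0,"ay": 0,"az": 0,"gripper": 0},{"dx": 0.112,"dy": -0.088,"dz": 0.018,"ax": 0,"ay": 0,"az": 0,"gripper": 0},{"dx": 0.112,"dy": -0.088,"dz": 0.018,"ax": 0,"ay": 0,"az": 0,"gripper": 0},{"dx": 0.112,"dy": -0.088,"dz": 0.018,"ax": 0,"ay": 0,"az": 0,"gripper": 0},{"dx": 0,"dy": 0,"dz": 0.113,"ax": 0,"ay": 0,"az": 0,"gripper": 0},{"dx": 0,"dy": 0,"dz": 0.113,"ax": 0,"ay": 0,"az": 0,"gripper": 0},{"dx": 0,"dy": 0,"dz": 0,"ax": 0,"ay": 0,"az": 0,"gripper": 0}]'

```text
clock: 10.65
eef_pos: [646.9, 39.2, 202.8]
tool_rot: [-3.14, 0.008, 0.197]
force: [1.1, -0.1, -0.5]
width: -0.1
gripper_force: 0.0
```

Run:
```python
from h import *
s=ctrl.read_state(); print(toL(s['eef_pos']).round(1),s['force'].round(1))
```

```text
[124.5  -4.7 202.8] [ 1.1 -0.1 -0.5]
```

>>> step_arm --plan '[{"dx": -0.03,"dy": -0.015,"dz": -0.01,"ax": 0,"ay": 0,"az": 0,"gripper": 0},{"dx": -0.026,"dy": 0,"dz": 0,"ax": 0,"ay": 0,"az": 0,"gripper": 0},{"dx": -0.031,"dy": 0,"dz": -0.028,"ax": 0,"ay": 0,"az": 0,"gripper": 0},{"dx": -0.039,"dy": 0,"dz": -0.023,"ax": 0,"ay": 0,"az": 0,"gripper": 0},{"dx": -0.04,"dy": 0,"dz": -0.013,"ax": 0,"ay": 0,"az": 0,"gripper": 0},{"dx": -0.025,"dy": 0,"dz": 0,"ax": 0,"ay": 0,"az": 0,"gripper": 0},{"dx": -0.02,"dy": 0,"dz": 0,"ax": 0,"ay": 0,"az": 0,"gripper": 0},{"dx": 0,"dy": 0,"dz": 0,"ax": 0,"ay": 0,"az": 0,"gripper": 0},{"dx": 0,"dy": 0,"dz": 0,"ax": 0,"ay": 0,"az": 0,"gripper": 0}]'

```text
clock: 11.78
eef_pos: [586.0, 34.1, 228.3]
tool_rot: [-3.141, 0.0, 0.201]
force: [0.8, -0.3, 0.3]
width: 0.0
gripper_force: 0.0
```

```bash
cat > chk.py <<'E'
from h import *
import sys
t=sys.argv[1]
W,s=wrist('w'+t); print(toL(s['eef_pos']).round(1),s['force'].round(1))
for n,A in(('w',W),('side',cloud(snap('side','s'+t))),('scene',cloud(snap('scene','c'+t)))):
    L=toL(A)
    m=(L[...,2]>188)&(L[...,2]<206)&(abs(L[...,0])<25)&(abs(L[...,1])<25);p=L[m]
    if len(p)>3: print(n,'bar',len(p),np.percentile(p,[2,50,98],axis=0).round(1).tolist())
    m=(L[...,1]<-12)&(L[...,1]>-54)&(L[...,2]>125)&(L[...,2]<150)&(abs(L[...,0])<60); p=L[m]
    if len(p)>3: print(n,'peg',len(p),np.percentile(p,[2,50,98],axis=0).round(1).tolist())
E
python3 chk.py 9
```

```text
[ 63.8   2.5 228.3] [ 0.8 -0.3  0.3]
w peg 600 [[16.5, -51.3, 133.1], [23.4, -35.6, 139.5], [26.0, -19.7, 141.3]]
side bar 52 [[5.0, -8.2, 188.9], [13.5, 1.5, 196.4], [21.6, 7.6, 205.1]]
side peg 35 [[15.0, -39.5, 135.0], [17.6, -28.1, 140.5], [23.7, -14.9, 142.7]]
```

Run:
```python
from h import *
for n,f in(('w',None),('side','s9')):
    W=np.load('pics/w9_W.npy') if f is None else cloud(dict(np.load('pics/s9.npz')))
    L=toL(W); m=(L[...,2]>165)&(L[...,2]<235)&(abs(L[...,1])<18)
    p=L[m]
    for x in range(-30,100,10):
        q=p[(p[:,0]>=x)&(p[:,0]<x+10)]
        if len(q)>3: print(n,x,len(q),np.percentile(q[:,1:],[2,98],axis=0).round(0).tolist())
im=cv2.imread('pics/w9.png'); b=cv2.resize(cv2.imread('pics/s9.png')[150:280,260:400],(430,400),interpolation=cv2.INTER_CUBIC)
cv2.imwrite('pics/v9.png',np.hstack([im[:, 140:500],b]))
```

```text
w 20 8 [[1.0, 220.0], [4.0, 221.0]]
w 30 40 [[1.0, 222.0], [4.0, 223.0]]
w 40 27 [[-12.0, 165.0], [-9.0, 167.0]]
w 70 1605 [[-10.0, 211.0], [16.0, 235.0]]
side -10 28 [[-5.0, 168.0], [8.0, 182.0]]
side 0 45 [[-6.0, 176.0], [8.0, 194.0]]
side 10 64 [[-8.0, 176.0], [8.0, 210.0]]
side 20 104 [[-13.0, 171.0], [17.0, 224.0]]
side 30 36 [[-13.0, 166.0], [15.0, 223.0]]
side 40 14 [[-13.0, 166.0], [5.0, 170.0]]
side 50 72 [[-2.0, 208.0], [17.0, 235.0]]
side 60 45 [[7.0, 208.0], [17.0, 235.0]]
side 70 7 [[8.0, 209.0], [15.0, 229.0]]
```

View pics/v9.png

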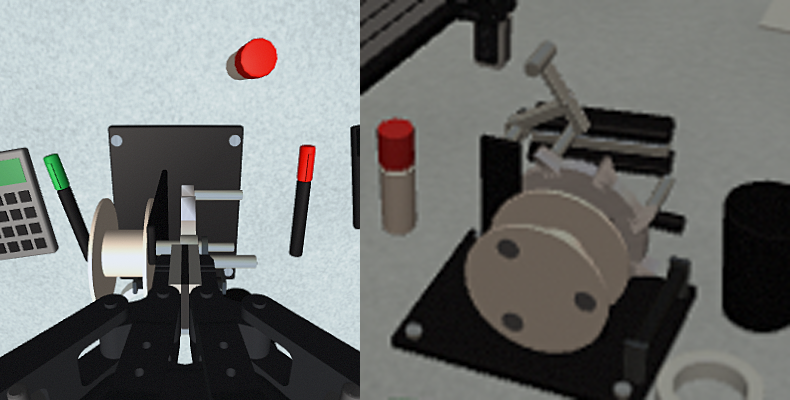

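In the side crop the bar is at (545,55), about x≈30, already ahead of the finger, so the pawl is falling. I'll lift the hand slightly and wait.

>>> step_arm --plan '[{"dx": 0.03,"dy": 0,"dz": 0,"ax": 0,"ay": 0,"az": 0,"gripper": 0},{"dx": 0.03,"dy": 0,"dz": -0.15,"ax": 0,"ay": 0,"az": 0,"gripper": 0},{"dx": 0,"dy": 0,"dz": -0.15,"ax": 0,"ay": 0,"az": 0,"gripper": 0},{"dx": 0,"dy": 0,"dz": -0.15,"ax": 0,"ay": 0,"az": 0,"gripper": 0},{"dx": 0,"dy": 0,"dz": 0,"ax": 0,"ay": 0,"az": 0,"gripper": 0},{"dx": 0,"dy": 0,"dz": 0,"ax": 0,"ay": 0,"az": 0,"gripper": 0}]'

```text
clock: 12.68
eef_pos: [603.5, 37.7, 363.0]
tool_rot: [-3.142, 0.0, 0.201]
force: [-0.1, 0.4, -1.6]
width: -0.5
gripper_force: 0.0
```

```bash
python3 chk.py 10
python3 - <<'E'
import cv2,numpy as np
b=cv2.resize(cv2.imread('pics/s10.png')[150:280,260:400],(430,400),interpolation=cv2.INTER_CUBIC)
cv2.imwrite('pics/v10.png',np.hstack([cv2.imread('pics/w10.png')[:, 140:500],b]))
E
```

```text
[ 81.6   2.5 363. ] [-0.1  0.4 -1.6]
w bar 8 [[4.9, -15.4, 196.0], [5.4, -13.8, 197.4], [5.9, -12.2, 199.4]]
w peg 271 [[17.3, -51.1, 136.3], [22.5, -31.2, 139.7], [25.8, -12.2, 141.6]]
side bar 72 [[-7.3, -14.6, 191.0], [-2.8, 6.3, 202.3], [3.2, 16.3, 205.7]]
side peg 13 [[14.4, -49.2, 136.9], [18.3, -20.4, 139.8], [22.0, -13.2, 141.2]]
scene bar 96 [[-5.0, -15.6, 191.2], [2.3, -0.1, 203.1], [5.7, 15.1, 205.6]]
scene peg 73 [[16.7, -51.2, 136.4], [22.0, -34.3, 141.0], [25.8, -16.6, 143.5]]
```

View pics/v10.png

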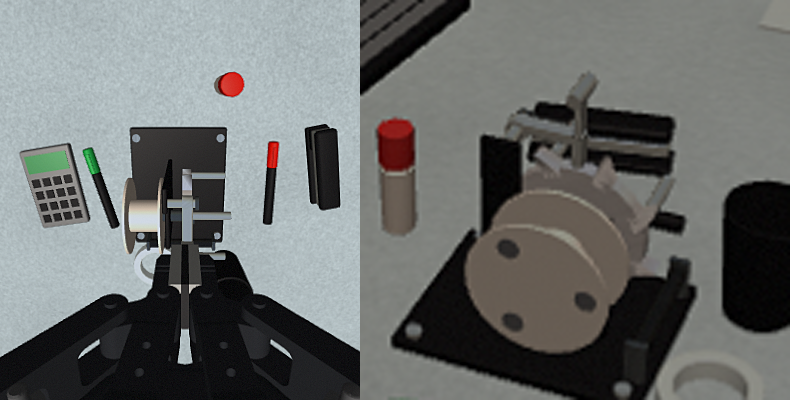

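Run:
```python
from h import *
for f in('scene0','c10','side0','s10'):
    L=toL(cloud(dict(np.load(f'pics/{f}.npz'))))
    m=(L[...,2]>190)&(L[...,2]<225)&(abs(L[...,0])<40)&(abs(L[...,1])<25);p=L[m]
    print(f,len(p),np.percentile(p,[2,50,98],axis=0).round(1).tolist())
```

```text
scene0 99 [[-4.4, -15.7, 194.2], [2.3, 0.9, 203.5], [5.6, 15.2, 206.5]]
c10 100 [[-5.0, -15.5, 191.8], [2.3, 0.2, 203.2], [5.6, 15.1, 206.6]]
side0 70 [[-7.5, -14.1, 194.9], [-3.4, 5.8, 202.6], [4.0, 16.8, 206.0]]
s10 70 [[-7.3, -14.6, 194.8], [-2.8, 7.0, 202.4], [3.3, 16.4, 205.7]]
```

The bar is back where it was at the start, so the pawl is fully down. The wheel is still at q≈0.6, and the robot is well clear of everything.

```bash
python3 -c "
from cell import ctrl; print(ctrl.finish_job())"
```

```text
the job is handed in; nothing more can be done
None
```

I backed the wheel off one notch to about 0.6 rad and closed the pawl fully into the next gap, then handed the job in at about 13 s of robot time; the judge's result was not shown.

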